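Put the sealing-tool inserts away in their holders

TASK

The four aluminium sealing-tool inserts of the packing machine stand in one stack on the bench. Take the stack apart from the top down, one insert at a time, and set each flat inside the rim of the holder that has its own shape and size; set them down, do not drop them. Leave the film roll and the screwdriver where they are.

Things in the scene. Friction and masses are not known exactly. Their poses are not given: they have to be found in the camera images.
- small_insert: Small rectangular aluminium block with two small dark screw holes on top, 30 (x) x 18 (y) x 22 (high) mm, about 30 g; top of the stack (4th layer) at the start, lying on the hex insert. Origin: centre of its underside; z up. The four inserts lie loose, flat on one another, centred to about 3 mm, each turned a little against the next.
- hex_insert: Hexagonal aluminium block with a dark line along its top's edge, 42 mm across the flats (48 mm across corners), 22 mm high, about 90 g; third layer of the stack. Origin: centre of its underside; z up; one pair of flats faces its +x and -x, the others every 60 degrees.
- round_insert: Round aluminium disc with a dark line along its top's edge, 60 mm in diameter, 22 mm high, about 170 g; second layer of the stack. Origin: centre of its underside; z up.
- long_insert: Long rectangular aluminium block with a dark line along its top's edge and four dark screw holes at the corners, 120 (x) x 66 (y) x 22 (high) mm, about 470 g; bottom of the stack, on the bench. Origin: centre of its underside; z up.
- small_holder: Holder of the small insert: fixed grey rectangular frame with a black floor, the smallest holder. Inside 46 (x) x 34 (y) mm, floor 4 mm above the bench, rim 5 mm thick with its top 10 mm above the bench (8 mm clear all round the insert). Origin: centre of its underside; z up; the insert's x lies along the holder's x.
- hex_holder: Holder of the hex insert: fixed grey six-sided rim with a black floor, inside 58 mm across the flats, floor 4 mm and rim top 10 mm above the bench, rim 5 mm thick. Origin: centre of its underside, on the bench; z up; one pair of flats faces its +x and -x. The insert fits at any yaw.
- round_holder: Holder of the round insert: fixed grey round rim with a black floor, inside 76 mm in diameter, floor 4 mm and rim top 10 mm above the bench, rim 5 mm thick. Origin: centre of its underside, on the bench; z up.
- long_holder: Holder of the long insert: fixed grey plastic rectangular frame with a black floor, the largest holder. Inside 136 (x) x 82 (y) mm, floor 4 mm and rim top 10 mm above the bench, rim 5 mm thick. Origin: centre of its underside; z up; the insert's x lies along the holder's x.
- film_roll: Bystander: loose white film roll standing on end, 84 mm in diameter with a 40 mm bore, 55 mm high, beyond the work to the left. Origin: centre of its underside. To be left alone.
- screwdriver: Bystander: loose screwdriver lying flat on the bench, beyond the work to the right; its handle points to its -x. Origin: on the bench under the tool. To be left alone.
There are look-alikes about, which are no part of the job. Leave any green or pink look-alike of the small_holder alone.

How it is judged:
By the outcome, as a careful person would: the job done as asked, in the order asked, and still so for the second after the job is handed in, with the robot touching nothing.
It also fails if it takes over 126 s, if anything falls off the work surface, if the arm or the gripper's body presses on something with over 40 N, if the wrist force passes 120 N, or if a joint passes its speed limit or range.

ROBOT

A 6-joint arm with a two-finger parallel gripper is mounted at the origin on the work surface. World frame = base frame: x ahead of the robot, y to its left, z up, the work surface at z = 0. Lengths are in m, angles in rad, forces in N, time in s.
With the tool pointing down it reaches from about 0.3 to 1 m from the base axis. Payload 5.1 kg.
Tool frame: the origin (TCP) lies on the mounting face of the last link; the fingertips stand 190 mm ahead of it and the grasp point (between the pads) lies 171 mm ahead of it; z points along the fingers, y is the line along which they close (so a half turn about z gives the same grasp; the last joint's range is limited). The gripper opens to 95 mm and grips with 3 to 60 N. Pads are 20 mm wide; open, the fingers measure 119 mm over their backs; the gripper's body (75 mm by 180 mm) begins 59 mm behind the grasp point.
Start: joints at [-1.35, 0.124, 1.65, -0, 1.367, -0.083], TCP at [0.194, -0.62, 0.405] pointing down, gripper open.
Joint ranges: [-2.61, 2.61], [-1.02, 2.33], [0.03, 2.71], [-1.35, 4.49], [0.32, 2.68], [-2.91, 2.91]. Speed limits (rad/s): [2.57, 2.57, 3.14, 3.14, 3.14, 3.14].

INTERFACE

Orientations are given as a unit quaternion [x, y, z, w].
In Python, from cell import sensors, read_camera, env gives the robot as it stands. The module is installed in compiled form; this text tells all that it offers.
- The arm moves only by the shell command python3 -m pendant 'ROWS' [FORCE]. ROWS is JSON, a list that holds one entry, the list of rows, each a list of 7 numbers: the closure, from -1 (fully open) to 1 (shut), then the shift along the tool's x, y, z normalised to -1 to 1, where 1 is 120 mm, then the turn, a rotation vector about the tool's x, y, z normalised to -1 to 1, where 1 is pi/2 rad. A call has 1 to 10 rows; each row shifts and turns the commanded pose from where the row before left it, along the tool's axes as they then stand; what a row does not reach is not made up. A row lasts 1/8 s, in which the tool goes at most 62.5 mm and 10.7 degrees, less where a joint would pass 70% of its speed; a pose out of reach is approached as far as the arm can. A call with a number of a shift or a turn outside -1 to 1 is refused whole. A call with a gripper value outside its range is refused whole. The fingers move at their own pace and stop on an object; FORCE is the grip in N (left out, the last holds). Time passes only in rows, so rows that do not move let the fingers close. It gives the time, the measured TCP pose, the force, the opening and the grip force at its end, in the units of the state.
- sensors.sense(): the state, without advancing time (a new reading comes with each control period).
- read_camera(name): name is "scene" or "top"; returns a dict with "image" (400x640x3 uint8, red, green, blue), "camera_matrix" (3x3 intrinsics, pixels), "rvec" (rotation vector, rad) and "tvec" (3), from world to camera coordinates, as OpenCV has them. Camera axes: x right, y down, z forward; pixel columns grow to the right and rows downward; lengths in m; the calibration is good to about 2 mm. A picture is of the moment at which its call begins. There is no depth.
- env.close_job(): hands the job in; it is judged then, once.
The state is a dict: "clock": time; "q": joint angles; "dq": joint speeds; "joint_torque": joint torques, N m; "position": TCP position; "ee_rot": TCP orientation; "force": force on the tool from outside, world axes, zero at the start; "ft_torque": the same for the moment, N m; "gripper_width": finger opening in m; "gripper_force": force on a finger pad.
Only numpy, scipy, OpenCV 4.12 (cv2) and the standard library are available. Lean on these libraries where they do the work, as an engineer would, in place of code of your own. Each camera call takes 0.05 s, during which the arm holds its last target. There are 200 camera calls.

## Working session

There is one attempt and no reset: what is moved stays moved. The work goes in short steps, Python scripts to look and compute and a shell command to move; the robot and the scene stay as the last step left them, time stands still between calls to the robot, and variables do not carry over. Pictures are saved under pics/ and viewed, at most 14 in all, crops included, and the job is handed in when it is done.

```bash
mkdir -p pics; cat > h.py <<'E'
import numpy as np, cv2
from scipy.spatial.transform import Rotation as R
from cell import sensors, read_camera, env
def snap(n,f):
    c=read_camera(n); cv2.imwrite('pics/'+f,c['image'][:,:,::-1]); 
    np.savez('pics/'+n+'.npz',**{k:c[k] for k in('camera_matrix','rvec','tvec','image')}); return c
def ray(c,uv,z):
    K=np.array(c['camera_matrix']);r,_=cv2.Rodrigues(np.array(c['rvec'],float).reshape(3,1));t=np.array(c['tvec'],float).ravel()
    o=-r.T@t; out=[]
    for u,v in uv:
        d=r.T@np.linalg.solve(K,[u,v,1]); out.append((o+d*(z-o[2])/d[2]))
    return np.array(out)
def proj(c,P):
    return cv2.projectPoints(np.array(P,float).reshape(-1,1,3),np.array(c['rvec'],float),np.array(c['tvec'],float),np.array(c['camera_matrix'],float),None)[0].reshape(-1,2)
def crop(c,x0,y0,x1,y1,s,f):
    cv2.imwrite('pics/'+f,cv2.resize(c['image'][y0:y1,x0:x1,::-1],None,fx=s,fy=s,interpolation=cv2.INTER_CUBIC))
E
python3 - <<'E'
from h import *
for n in('top','scene'):
    c=snap(n,n+'0.png'); print(c['camera_matrix'],c['rvec'],c['tvec']); r,_=cv2.Rodrigues(np.array(c['rvec'],float)); print(-r.T@np.array(c['tvec'],float).ravel())
s=sensors.sense(); print(s)
E
```

```text
[[460.89476468   0.         319.55723858]
 [  0.         460.89476468 195.35978102]
 [  0.           0.           1.        ]] [ 2.13028174 -2.19338701  0.14217607] [0.00751408 0.60431687 1.39430908]
[0.42922694 0.00473156 1.45777055]
[[448.24751076   0.         312.92402728]
 [  0.         448.24751076 197.69829499]
 [  0.           0.           1.        ]] [ 2.16761314  1.0796937  -0.45591843] [-0.35036376 -0.31781329  1.44744237]
[ 1.20707669 -0.44747044  0.81337909]
{'clock': 0.1, 'q': array([-1.34957855e+00,  1.24474224e-01,  1.65153151e+00, -4.90150947e-05,
        1.36749280e+00, -8.26210898e-02]), 'dq': array([-0.00089867, -0.00038808, -0.00243468,  0.00139082,  0.00164361,
       -0.00074034]), 'joint_torque': array([ 2.81862285e-04, -4.18881905e+01, -3.61096609e+01,  7.75747444e-02,
        4.61070018e-02, -6.95574499e-05]), 'position': array([ 0.19437715, -0.62002817,  0.4035909 ]), 'ee_rot': array([ 9.88481219e-01,  1.51340581e-01, -8.99249186e-05, -9.48992681e-04]), 'force': array([ 0.19692604, -0.61319878,  0.75655648]), 'ft_torque': array([-0.05272692, -0.04444657,  0.00960566]), 'gripper_force': 0.0, 'gripper_width': 0.09541101047115018}
```

View pics/top0.png

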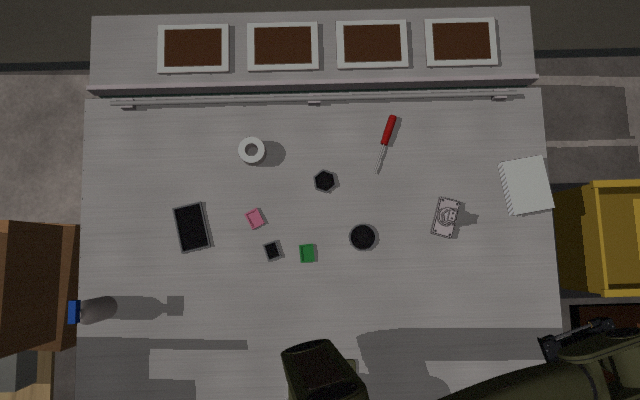

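View pics/scene0.png

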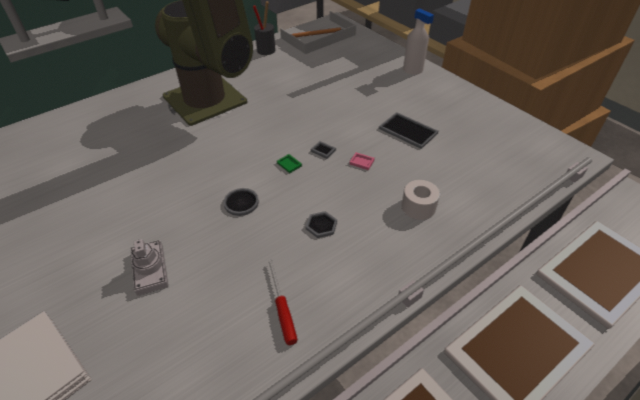

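The top view shows the long holder (192,227), hex holder (325,181), round holder (362,237) and stack (446,217). Three things could be the small holder: grey/black (272,250), green (307,253) and pink (255,218). I choose the grey/black one at (272,250), since green and pink are the look-alikes. The film roll is at (252,150) and the screwdriver at (388,140). Next, close crops to check.

```bash
python3 - <<'E'
from h import *
c=dict(np.load('pics/top.npz'))
crop(c,416,187,476,247,10,'stk_top.png')
crop(c,165,160,395,270,3.45,'hold_top.png')
c=dict(np.load('pics/scene.npz')); crop(c,115,225,185,300,8,'stk_scene.png')
E
```

```text
(no output)
```

View pics/stk_top.png

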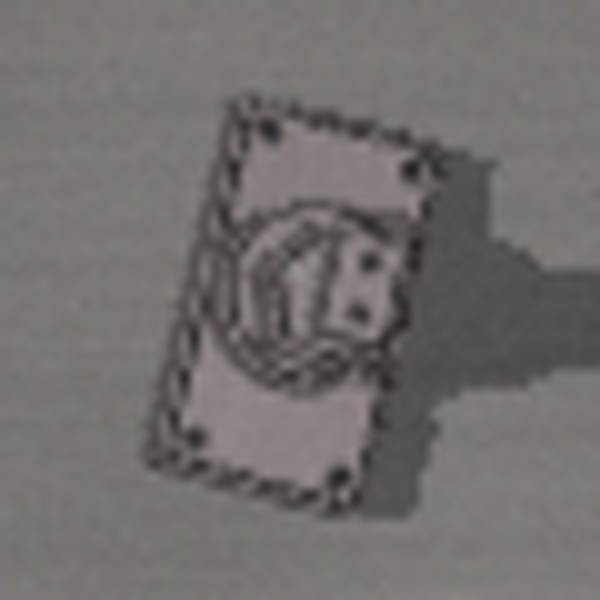

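View pics/hold_top.png

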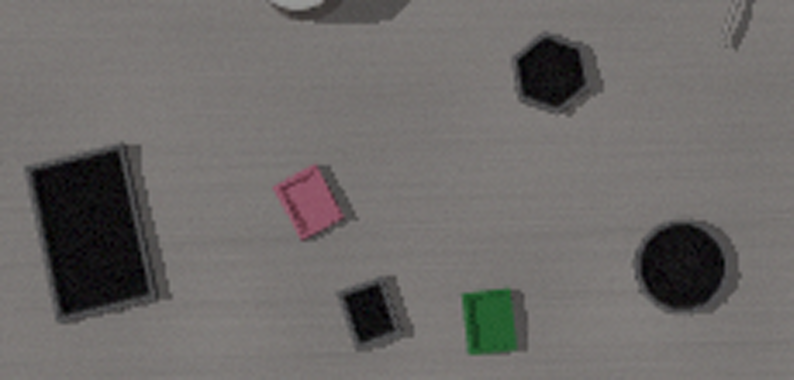

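View pics/stk_scene.png

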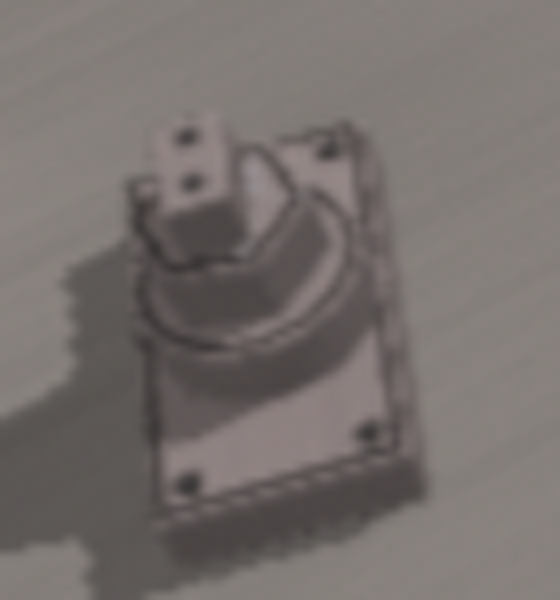

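The crops confirm: the black-floored grey frame at (272,250) is the small holder. In the stack crop the small insert's holes are at (372,262) and (358,313), and the long insert's holes at (270,130), (412,168), (338,475) and (195,436). In the scene crop the small insert's holes are at (187,136) and (192,183).

```bash
cat >> h.py <<'E'
def goto(x,y,tip,yaw=None):
    "tip: fingertip height; yaw: deg of tool x in world (mod 180)"
    s=sensors.sense(); r=R.from_quat(s['ee_rot']).as_matrix(); p=s['position']
    d=r.T@(np.array([x,y,tip+.190])-p); cy=np.degrees(np.arctan2(r[1,0],r[0,0]))
    print('t',round(s['clock'],2),'tip',np.round(p-[0,0,.19],4),'yaw',round(cy,1),'w',round(s['gripper_width'],4),'F',np.round(s['force'],1),'q',np.round(s['q'],2))
    print(' shift units',np.round(d/.12,3))
    if yaw is not None:
        t=(cy-yaw+90)%180-90; print(' turn z units',round(t/90,3),'deg',round(t,1))
def uc(px,s,o): return (np.array(px,float)+.5)/s-.5+np.array(o)
E
python3 - <<'E'
from h import *
T=dict(np.load('pics/top.npz'));S=dict(np.load('pics/scene.npz'))
yaw=lambda d:np.degrees(np.arctan2(d[1],d[0]))
a=ray(T,uc([(358,313),(372,262)],10,(416,187)),.088); b=ray(S,uc([(187,136),(192,183)],8,(115,225)),.088)
print('small top',a.mean(0),yaw(a[1]-a[0]),np.linalg.norm(a[1]-a[0]),'scene',b.mean(0),yaw(b[1]-b[0]))
l=ray(T,uc([(270,130),(412,168),(338,475),(195,436)],10,(416,187)),.022)
print('long',l.mean(0),yaw(l[0]-l[3]),np.linalg.norm(l[0]-l[3]),np.linalg.norm(l[0]-l[1]))
m=ray(S,uc([(190,484),(327,150),(369,432)],8,(115,225)),.022);print('long scene',m[:2].mean(0), m)
g=T['image'].max(2)
m=(g<40).astype(np.uint8); m[:140]=0;m[280:]=0;m[:,:150]=0;m[:,400:]=0
n,lab,st,ce=cv2.connectedComponentsWithStats(m)
for i in range(1,n):
    if st[i,4]<60: continue
    pts=np.argwhere(lab==i)[:,::-1].astype(np.float32)
    w=ray(T,pts,.006)[:,:2].astype(np.float32)
    rc=cv2.minAreaRect(w*1000); bx=cv2.boxPoints(rc); e=[bx[1]-bx[0],bx[2]-bx[1]]; e=max(e,key=np.linalg.norm)
    print(ce[i].round(1),st[i,4],'mean',w.mean(0).round(4),'rect',np.round(rc[0],1),np.round(rc[1],1),'longyaw',round(yaw(e),1))
goto(*a.mean(0)[:2],.15,0)
E
```

```text
small top [ 0.52670465 -0.40309882  0.088     ] -18.903388539614408 0.015972837788322057 scene [ 0.52557839 -0.40217162  0.088     ] -17.080614120519883
long [ 0.52753799 -0.40331767  0.022     ] -17.161963276212095 0.09956815125605084 0.045847471695861855
long scene [ 0.52551061 -0.40218035  0.022     ] [[ 0.56699716 -0.43858308  0.022     ]
 [ 0.48402406 -0.36577763  0.022     ]
 [ 0.58021565 -0.39473531  0.022     ]]
[324.2 180.5] 273 mean [ 0.6553 -0.0267] rect [655.5 -26. ] [56.6 61.2] longyaw -46.5
[190.6 227. ] 1099 mean [0.5197 0.3973] rect [520.1 397.5] [134.3  80.4] longyaw 12.2
[362.3 236.7] 451 mean [ 0.4734 -0.1409] rect [ 474.2 -141.4] [72.5 72. ] longyaw 88.3
[271.4 250.4] 146 mean [0.4391 0.145 ] rect [439.  144.9] [43.4 31.5] longyaw 17.6
t 0.1 tip [ 0.1944 -0.62    0.2136] yaw 17.4 w 0.0954 F [ 0.2 -0.6  0.8] q [-1.35  0.12  1.65 -0.    1.37 -0.08]
 shift units [ 3.183 -0.895  0.532]
 turn z units 0.193 deg 17.4
```

```bash
python3 -m pendant '[[[-1,0.4,-0.112,0.05,0,0,0],[-1,0.4,-0.112,0.05,0,0,0],[-1,0.4,-0.112,0.05,0,0,0],[-1,0.4,-0.112,0.05,0,0,0],[-1,0.4,-0.112,0.05,0,0,0],[-1,0.4,-0.112,0.05,0,0,0],[-1,0.4,-0.112,0.05,0,0,0],[-1,0.38,-0.112,0.05,0,0,0],[-1,0,0,0,0,0,0.1],[-1,0,0,0,0,0,0.1]]]' 10; python3 -m pendant '[[[-1,0,0,0,0,0,0.1],[-1,0,0,0,0,0,0.093],[-1,0,0,0,0,0,0],[-1,0,0,0,0,0,0]]]'; python3 -c "
from h import *
goto(.526,-.4026,.0755,-18)"
```

```text
clock: 1.35
position: [0.527, -0.4026, 0.3557]
ee_rot: [1.0, -0.007, -0.001, -0.001]
force: [-0.4, 0.6, -0.9]
gripper_width: 0.095
gripper_force: 0.0
clock: 1.85
position: [0.5263, -0.4034, 0.3564]
ee_rot: [0.988, -0.155, -0.0, -0.0]
force: [-0.4, 0.4, 0.4]
gripper_width: 0.0949
gripper_force: 0.0
t 1.85 tip [ 0.5263 -0.4034  0.1664] yaw -17.8 w 0.0949 F [-0.4  0.4  0.4] q [-0.73  0.19  1.66  0.    1.29  1.15]
 shift units [-0.004 -0.006  0.758]
 turn z units 0.002 deg 0.2
```

```bash
python3 -m pendant '[[[-1,-0.004,-0.006,0.3,0,0,0],[-1,0,0,0.3,0,0,0],[-1,0,0,0.158,0,0,0],[-0.4,0,0,0,0,0,0],[0.3,0,0,0,0,0,0],[1,0,0,0,0,0,0],[1,0,0,0,0,0,0],[1,0,0,0,0,0,0],[1,0,0,0,0,0,0],[1,0,0,0,0,0,0]]]' 15; python3 -c "
from h import *
goto(.439,.145,.15,17.6)"
```

```text
clock: 3.1
position: [0.5261, -0.4026, 0.2658]
ee_rot: [0.988, -0.156, -0.0, -0.0]
force: [-0.9, -0.6, 0.4]
gripper_width: 0.0308
gripper_force: 0.0
t 3.1 tip [ 0.5261 -0.4026  0.0758] yaw -18.0 w 0.0308 F [-0.9 -0.6  0.4] q [-0.73  0.27  1.73 -0.    1.15  1.15]
 shift units [-2.098 -4.117 -0.618]
 turn z units -0.395 deg -35.6
```

```bash
python3 -m pendant '[[[1,0,0,0,0,0,0],[1,0,0,0,0,0,0],[1,0,0,0,0,0,0],[1,0,0,0,0,0,0]]]' 15; python3 -m pendant '[[[1,0,0,-0.1,0,0,0],[1,0,0,-0.25,0,0,0],[1,0,0,-0.25,0,0,0],[1,0,0,-0.1,0,0,0],[1,0,0,0,0,0,0]]]'; python3 - <<'E'
from h import *
goto(.439,.145,.15,17.6)
c=snap('scene','s1.png'); crop(c,100,180,200,300,5,'s1c.png')
E
```

```text
clock: 3.6
position: [0.5261, -0.4027, 0.2657]
ee_rot: [0.988, -0.156, -0.0, -0.0]
force: [-0.5, -0.6, -0.1]
gripper_width: 0.0176
gripper_force: 15.0
clock: 4.22
position: [0.5263, -0.4028, 0.3512]
ee_rot: [0.988, -0.156, 0.001, 0.001]
force: [0.2, -0.1, -1.2]
gripper_width: 0.0182
gripper_force: 15.0
t 4.22 tip [ 0.5263 -0.4028  0.1612] yaw -18.0 w 0.0182 F [ 0.2 -0.1 -1.2] q [-0.73  0.19  1.67 -0.    1.28  1.15]
 shift units [-2.1   -4.118  0.084]
 turn z units -0.395 deg -35.6
```

View pics/s1c.png

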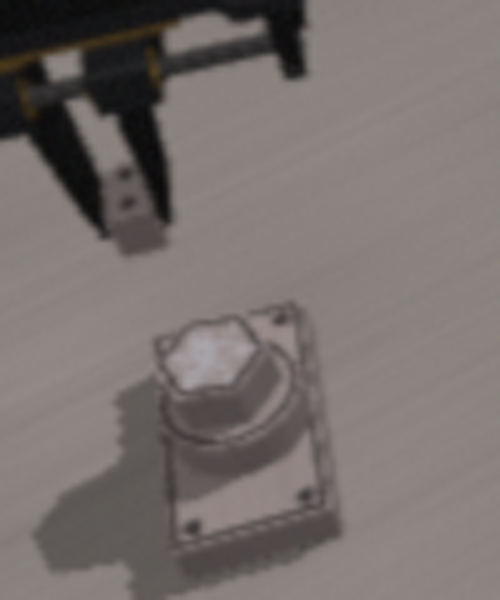

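The small insert hangs between the fingers at crop (130,215). The hex, round and long inserts stand undisturbed. Next I carry it to the small holder.

```bash
python3 -m pendant '[[[1,-0.175,-0.343,0,0,0,0],[1,-0.175,-0.343,0,0,0,0],[1,-0.175,-0.343,0,0,0,0],[1,-0.175,-0.343,0,0,0,0],[1,-0.175,-0.343,0,0,0,0],[1,-0.175,-0.343,0,0,0,0],[1,-0.175,-0.343,0,0,0,0],[1,-0.175,-0.343,0,0,0,0],[1,-0.175,-0.343,0,0,0,0],[1,-0.175,-0.343,0,0,0,0]]]'; python3 -m pendant '[[[1,-0.175,-0.343,0,0,0,0],[1,-0.175,-0.343,0,0,0,0],[1,0,0,0,0,0,-0.1],[1,0,0,0,0,0,-0.1],[1,0,0,0,0,0,-0.1],[1,0,0,0,0,0,-0.095],[1,0,0,0,0,0,0],[1,0,0,0,0,0,0]]]'; python3 - <<'E'
from h import *
goto(.439,.145,.0145,17.6)
T=snap('top','t1.png'); crop(T,416,187,476,247,10,'t1c.png')
E
```

```text
clock: 5.52
position: [0.4523, 0.055, 0.348]
ee_rot: [0.988, -0.156, -0.001, 0.0]
force: [0.5, 0.4, 0.2]
gripper_width: 0.0176
gripper_force: 15.0
clock: 6.52
position: [0.4385, 0.1448, 0.3489]
ee_rot: [0.988, 0.152, -0.001, 0.0]
force: [0.4, -0.2, -0.2]
gripper_width: 0.0177
gripper_force: 15.0
t 6.53 tip [0.4385 0.1448 0.1589] yaw 17.5 w 0.0177 F [ 0.4 -0.2 -0.2] q [ 0.2  -0.27  2.11 -0.    1.3   1.47]
 shift units [0.006 0.    1.203]
 turn z units -0.002 deg -0.1
```

View pics/t1c.png

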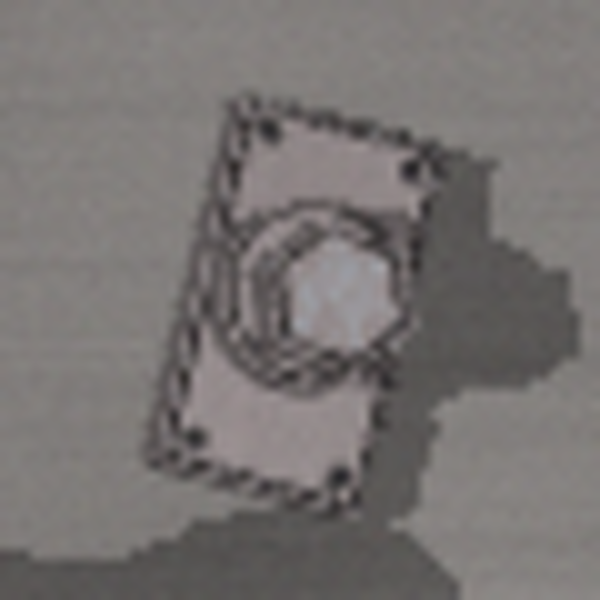

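The top view shows the hex top centred near crop (343,292). I lower the small insert slowly.

```bash
python3 -m pendant '[[[1,0.006,0,0.4,0,0,0],[1,0,0,0.4,0,0,0],[1,0,0,0.3,0,0,0],[1,0,0,0.07,0,0,0],[1,0,0,0.02,0,0,0],[1,0,0,0,0,0,0],[1,0,0,0,0,0,0]]]'; python3 -c "
from h import *
goto(.439,.145,.0138,17.6)
T=dict(np.load('pics/top.npz'));S=dict(np.load('pics/scene.npz'))
# hex top z=.066: bright blob
im=T['image'].astype(int)
p=ray(T,uc([(343,292)],10,(416,187)),.066);print(p)
"
```

```text
clock: 7.45
position: [0.4402, 0.1453, 0.2086]
ee_rot: [0.988, 0.153, 0.002, -0.0]
force: [-0.5, -0.7, -0.7]
gripper_width: 0.0181
gripper_force: 15.0
t 7.45 tip [0.4402 0.1453 0.0186] yaw 17.6 w 0.0181 F [-0.5 -0.7 -0.7] q [ 0.2  -0.08  2.21 -0.    1.    1.47]
 shift units [-0.011 -0.001  0.04 ]
 turn z units -0.0 deg -0.0
[[ 0.5270937  -0.40287756  0.066     ]]
```

```bash
for i in 1; do python3 -m pendant '[[[1,0,0,0.015,0,0,0],[1,0,0,0,0,0,0]]]'; done;  python3 -m pendant '[[[1,0,0,0.008,0,0,0],[1,0,0,0,0,0,0]]]'; python3 -m pendant '[[[1,0,0,0.008,0,0,0],[1,0,0,0,0,0,0]]]'
```

```text
clock: 7.7
position: [0.4395, 0.1451, 0.2054]
ee_rot: [0.988, 0.153, 0.0, -0.0]
force: [0.3, 1.3, -0.7]
gripper_width: 0.0178
gripper_force: 15.0
clock: 7.95
position: [0.4394, 0.1451, 0.2041]
ee_rot: [0.988, 0.153, -0.0, 0.0]
force: [-0.2, -0.1, -0.7]
gripper_width: 0.0178
gripper_force: 15.0
clock: 8.2
position: [0.4396, 0.1452, 0.2037]
ee_rot: [0.988, 0.153, -0.0, 0.0]
force: [-2.0, -0.3, 4.8]
gripper_width: 0.0178
gripper_force: 15.0
```

Contact is felt at tip 0.0137, as expected, so I release and lift.

```bash
python3 -m pendant '[[[0.55,0,0,0,0,0,0],[0.5,0,0,0,0,0,0],[0.3,0,0,0,0,0,0],[0.2,0,0,0,0,0,0],[0.1,0,0,-0.1,0,0,0],[0,0,0,-0.3,0,0,0],[-1,0,0,-0.4,0,0,0],[-1,0,0,-0.4,0,0,0],[-1,0,0,0,0,0,0],[-1,0,0,0,0,0,0]]]'; python3 - <<'E'
from h import *
T=snap('top','t2.png');S=snap('scene','s2.png')
a=T['image'][220:285,230:330,::-1];b=S['image'][120:185,280:380,::-1];d=S['image'][215:305,100:200,::-1]
f=lambda i,s:cv2.resize(i,None,fx=s,fy=s,interpolation=cv2.INTER_CUBIC)
A=np.vstack([f(a,4),f(b,4)]); D=f(d,4); D=np.vstack([D,np.zeros((A.shape[0]-D.shape[0],400,3),np.uint8)]); cv2.imwrite('pics/m2.png',np.hstack([A,D]))
goto(.527,-.4029,.12,0)
E
```

```text
clock: 9.45
position: [0.4392, 0.1451, 0.3474]
ee_rot: [0.988, 0.153, 0.0, -0.0]
force: [0.9, 0.5, -1.0]
gripper_width: 0.0822
gripper_force: 0.0
t 9.55 tip [0.4389 0.145  0.1557] yaw 17.6 w 0.0903 F [-0.2 -0.   0.5] q [ 0.2  -0.26  2.12 -0.    1.29  1.47]
 shift units [-0.679  4.575  0.298]
 turn z units 0.195 deg 17.6
```

View pics/m2.png

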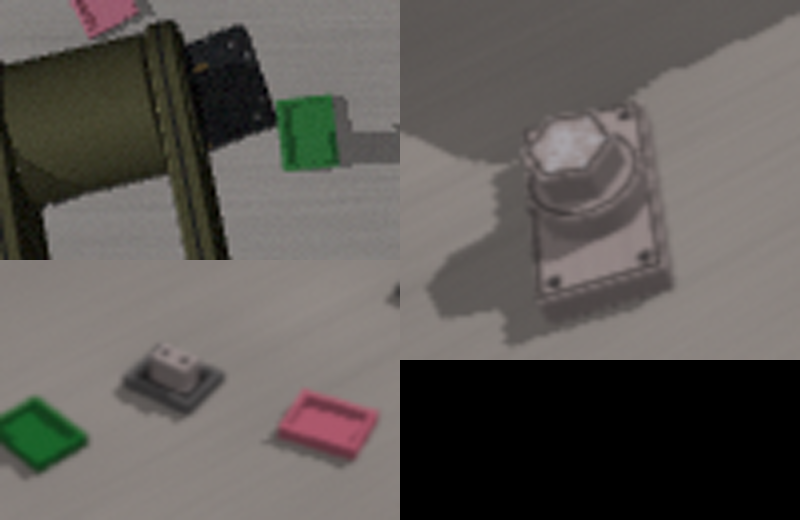

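The scene view shows the small insert flat inside its grey frame at composite (173,372), clear of the rim. The hex top's corners lie near (552,117), (603,112), (617,145), (590,174), (540,171) and (526,143). Next I fit the hex pose.

```bash
python3 - <<'E'
from h import *
from scipy.optimize import least_squares, minimize
S=dict(np.load('pics/scene.npz'));T=dict(np.load('pics/top.npz'))
c=np.array([(552,117),(603,112),(617,145),(590,174),(540,171),(526,143)])-[400,0]
w=ray(S,uc(c,4,(100,215)),.066); m=w.mean(0); print(m)
for p in w: d=p-m; print(np.round(np.linalg.norm(d[:2]),4), np.degrees(np.arctan2(d[1],d[0]))%60)
# mask fit on bright top face, both views
for n,C in(('S',S),('T',T)):
    g=cv2.cvtColor(C['image'],cv2.COLOR_RGB2GRAY); pc=proj(C,[.5265,-.4027,.066])[0]; x,y=np.round(pc).astype(int)
    k=8; P=g[y-16:y+17,x-16:x+17]; P=cv2.resize(P,None,fx=k,fy=k,interpolation=cv2.INTER_CUBIC).astype(float)
    def cost(v):
        def mk(r):
            a=np.radians(v[2]+30+60*np.arange(6)); q=proj(C,np.c_[v[0]+r*np.cos(a),v[1]+r*np.sin(a),np.full(6,.066)])
            q=(q-[x-16,y-16]+.5)*k; M=np.zeros(P.shape,np.uint8); cv2.fillPoly(M,[np.round(q*16).astype(np.int32)],1,shift=4); return M>0
        i,o=mk(.0215),mk(.0275); ring=o&~i
        return -(P[i].mean()-P[ring].mean())
    b=min(((cost((.5265+dx,-.4027+dy,a)),dx,dy,a) for dx in np.arange(-.004,.0041,.001) for dy in np.arange(-.004,.0041,.001) for a in range(-30,30,5)))
    b=(b[0],.5265+b[1],-.4027+b[2],b[3]); print(n,b,[(a,round(cost((b[1],b[2],a)),1)) for a in range(-30,30,5)])
goto(.527,-.4029,.12,-18)
E
```

```text
[ 0.52570477 -0.39975131  0.066     ]
0.0232 3.6662656089922336
0.0237 54.5383650584869
0.0244 50.17642086296206
0.0249 0.18786411224631053
0.0212 50.0956034769486
0.0241 52.03620402974671
S (np.float64(-39.377726629113226), np.float64(0.5255), np.float64(-0.4047), -25) [(-30, np.float64(-39.2)), (-25, np.float64(-39.4)), (-20, np.float64(-38.9)), (-15, np.float64(-38.6)), (-10, np.float64(-38.0)), (-5, np.float64(-37.6)), (0, np.float64(-36.9)), (5, np.float64(-36.2)), (10, np.float64(-36.6)), (15, np.float64(-37.1)), (20, np.float64(-37.5)), (25, np.float64(-38.3))]
T (np.float64(-40.72247925328986), np.float64(0.5265), np.float64(-0.4047), -25) [(-30, np.float64(-40.5)), (-25, np.float64(-40.7)), (-20, np.float64(-40.2)), (-15, np.float64(-39.2)), (-10, np.float64(-38.4)), (-5, np.float64(-37.7)), (0, np.float64(-37.5)), (5, np.float64(-37.7)), (10, np.float64(-38.1)), (15, np.float64(-38.3)), (20, np.float64(-38.4)), (25, np.float64(-39.3))]
t 9.55 tip [0.4389 0.145  0.1557] yaw 17.6 w 0.0903 F [-0.2 -0.   0.5] q [ 0.2  -0.26  2.12 -0.    1.29  1.47]
 shift units [-0.679  4.575  0.298]
 turn z units 0.395 deg 35.6
```

The hex sits at about (0.526,-0.404) with flat normals at about -27° (mod 60), so the tool yaw is 3°.

```bash
python3 -m pendant '[[[-1,-0.0566,0.381,0,0,0,0],[-1,-0.0566,0.381,0,0,0,0],[-1,-0.0566,0.381,0,0,0,0],[-1,-0.0566,0.381,0,0,0,0],[-1,-0.0566,0.381,0,0,0,0],[-1,-0.0566,0.381,0,0,0,0],[-1,-0.0566,0.381,0,0,0,0],[-1,-0.0566,0.381,0,0,0,0],[-1,-0.0566,0.381,0,0,0,0],[-1,-0.0566,0.381,0,0,0,0]]]' >/dev/null; python3 -m pendant '[[[-1,-0.0566,0.381,0,0,0,0],[-1,-0.0566,0.381,0,0,0,0],[-1,0,0,0,0,0,0.081],[-1,0,0,0,0,0,0.081],[-1,0,0,0,0,0,0],[-1,0,0,0,0,0,0]]]'; python3 -c "
from h import *
goto(.526,-.404,.0538,3)"
```

```text
clock: 11.55
position: [0.5274, -0.4022, 0.3461]
ee_rot: [1.0, 0.027, -0.001, -0.001]
force: [-0.5, 0.4, 0.1]
gripper_width: 0.0951
gripper_force: 0.0
t 11.55 tip [ 0.5274 -0.4022  0.1561] yaw 3.1 w 0.0951 F [-0.5  0.4  0.1] q [-0.73  0.19  1.67  0.    1.28  0.78]
 shift units [-0.011  0.015  0.852]
 turn z units 0.001 deg 0.1
```

```bash
python3 -m pendant '[[[-1,-0.011,0.015,0.3,0,0,0],[-0.6,0,0,0.3,0,0,0],[-0.5,0,0,0.252,0,0,0],[-0.3,0,0,0,0,0,0],[-0.2,0,0,0,0,0,0],[0,0,0,0,0,0,0],[1,0,0,0,0,0,0],[1,0,0,0,0,0,0],[1,0,0,0,0,0,0],[1,0,0,0,0,0,0]]]' 20; python3 -m pendant '[[[1,0,0,0,0,0,0],[1,0,0,0,0,0,0]]]'; python3 -c "
from h import *
goto(.6553,-.0265,.12)"
```

```text
clock: 12.8
position: [0.5267, -0.4046, 0.2467]
ee_rot: [1.0, 0.026, 0.001, 0.001]
force: [-1.1, 1.2, 5.6]
gripper_width: 0.0417
gripper_force: 20.0
clock: 13.05
position: [0.5268, -0.4046, 0.2467]
ee_rot: [1.0, 0.026, 0.001, 0.001]
force: [-0.9, 1.1, 6.2]
gripper_width: 0.0417
gripper_force: 20.0
t 13.05 tip [ 0.5268 -0.4046  0.0567] yaw 3.0 w 0.0417 F [-0.9  1.1  6.2] q [-0.74  0.29  1.74  0.    1.11  0.78]
 shift units [ 1.236 -3.089 -0.53 ]
```

```bash
python3 -m pendant '[[[1,0,0,-0.1,0,0,0],[1,0,0,-0.2,0,0,0],[1,0,0,-0.25,0,0,0],[1,0.137,-0.343,0,0,0,0],[1,0.137,-0.343,0,0,0,0],[1,0.137,-0.343,0,0,0,0],[1,0.137,-0.343,0,0,0,0],[1,0.137,-0.343,0,0,0,0],[1,0.137,-0.343,0,0,0,0],[1,0.137,-0.343,0,0,0,0]]]' >/dev/null; python3 -m pendant '[[[1,0.137,-0.343,0,0,0,0],[1,0.137,-0.343,0,0,0,0],[1,0,0,0,0,0,0],[1,0,0,0,0,0,0],[1,0,0,0,0,0,0]]]'; python3 - <<'E'
from h import *
goto(.6553,-.0265,.0187)
S=snap('scene','s3.png');T=snap('top','t3.png')
f=lambda i,s:cv2.resize(i,None,fx=s,fy=s,interpolation=cv2.INTER_CUBIC)
cv2.imwrite('pics/m3.png',np.hstack([f(S['image'][140:240,255:385,::-1],3),f(T['image'][187:247,416:476,::-1],5),]) if 0 else np.vstack([f(S['image'][140:240,255:385,::-1],4),f(np.hstack([T['image'][187:247,411:476,::-1],S['image'][235:295,115:180,::-1]]),4)]))
E
```

```text
clock: 14.92
position: [0.6543, -0.0278, 0.311]
ee_rot: [1.0, 0.026, -0.0, 0.0]
force: [-0.3, -0.2, -0.5]
gripper_width: 0.042
gripper_force: 20.0
t 14.93 tip [ 0.6543 -0.0278  0.121 ] yaw 2.9 w 0.042 F [-0.3 -0.2 -0.5] q [-0.12  0.21  1.72 -0.    1.22  1.4 ]
 shift units [ 0.009 -0.01   0.852]
```

View pics/m3.png

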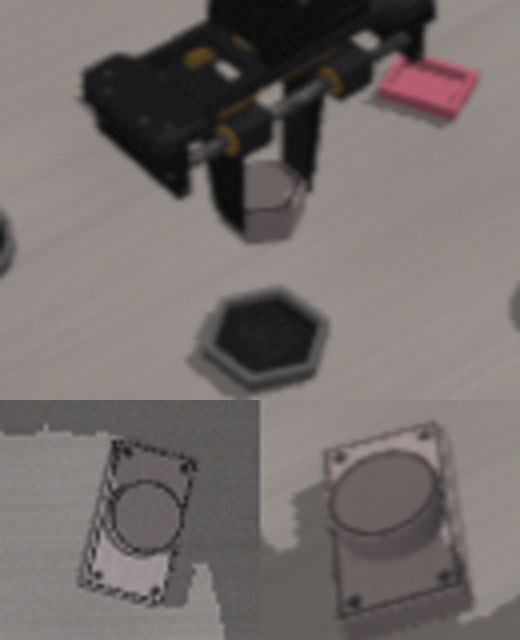

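The hex hangs level in the grip above its holder. The disc and the long insert are undisturbed, with the disc's top at composite (146,517) and (384,493).

```bash
python3 -m pendant '[[[1,0.009,-0.01,0.3,0,0,0],[1,0,0,0.3,0,0,0],[1,0,0,0.2,0,0,0],[1,0,0,0.05,0,0,0],[1,0,0,0,0,0,0],[1,0,0,0,0,0,0],[1,0,0,0,0,0,0]]]'; python3 -m pendant '[[[1,0,0,0.01,0,0,0],[1,0,0,0,0,0,0]]]'|sed -n 2,4p;  python3 -m pendant '[[[1,0,0,0.008,0,0,0],[1,0,0,0,0,0,0]]]'|sed -n 2,4p; python3 -c "
from h import *
T=dict(np.load('pics/top.npz'));S=dict(np.load('pics/scene.npz'))
print(ray(T,uc([(146,117)],4,(411,187)),.044),ray(S,uc([(124,93)],4,(115,235)),.044))"
```

```text
clock: 15.9
position: [0.6562, -0.0255, 0.2105]
ee_rot: [1.0, 0.026, 0.001, 0.0]
force: [-0.3, 0.1, -2.0]
gripper_width: 0.0418
gripper_force: 20.0
position: [0.6556, -0.0254, 0.2079]
ee_rot: [1.0, 0.026, 0.0, 0.0]
force: [-0.5, 0.3, -1.5]
position: [0.6556, -0.0254, 0.2068]
ee_rot: [1.0, 0.026, -0.0, -0.0]
force: [0.2, -0.0, -1.4]
[[ 0.52849989 -0.40089079  0.044     ]] [[ 0.5287291  -0.40056345  0.044     ]]
```

```bash
python3 -m pendant '[[[1,0,0,0.006,0,0,0],[1,0,0,0,0,0,0]]]'|sed -n 2,4p;  python3 -m pendant '[[[1,0,0,0.006,0,0,0],[1,0,0,0,0,0,0]]]'|sed -n 2,4p;python3 -m pendant '[[[1,0,0,0.006,0,0,0],[1,0,0,0,0,0,0]]]'|sed -n 2,4p
```

```text
position: [0.6557, -0.0254, 0.2067]
ee_rot: [1.0, 0.026, -0.0, 0.0]
force: [-2.0, 0.0, 3.5]
position: [0.6558, -0.0254, 0.2067]
ee_rot: [1.0, 0.026, 0.0, 0.0]
force: [-3.6, 0.2, 6.7]
position: [0.6559, -0.0254, 0.2067]
ee_rot: [1.0, 0.026, -0.0, 0.0]
force: [-6.5, 0.6, 10.3]
```

```bash
python3 -m pendant '[[[0.05,0,0,-0.01,0,0,0],[0,0,0,0,0,0,0],[-0.2,0,0,0,0,0,0],[-0.4,0,0,0,0,0,0],[-0.5,0,0,-0.1,0,0,0],[-1,0,0,-0.3,0,0,0],[-1,0,0,-0.4,0,0,0],[-1,0,0,-0.3,0,0,0],[-1,0,0,0,0,0,0],[-1,0,0,0,0,0,0]]]'; python3 -c "
from h import *
goto(.5286,-.4007,.0318,3)
S=snap('scene','s4.png')"
```

```text
clock: 18.4
position: [0.6553, -0.0254, 0.3374]
ee_rot: [1.0, 0.026, -0.0, -0.0]
force: [0.3, 1.1, -0.8]
gripper_width: 0.0952
gripper_force: 0.0
t 18.4 tip [ 0.6553 -0.0254  0.1474] yaw 3.0 w 0.0952 F [ 0.3  1.1 -0.8] q [-0.12  0.18  1.7  -0.    1.26  1.4 ]
 shift units [-1.218  3.068  0.964]
 turn z units 0.0 deg 0.0
```

```bash
python3 -m pendant '[[[-1,-0.135,0.341,0,0,0,0],[-1,-0.135,0.341,0,0,0,0],[-1,-0.135,0.341,0,0,0,0],[-1,-0.135,0.341,0,0,0,0],[-1,-0.135,0.341,0,0,0,0],[-1,-0.135,0.341,0,0,0,0],[-1,-0.135,0.341,0,0,0,0],[-1,-0.135,0.341,0,0,0,0],[-1,-0.138,0.34,0,0,0,0],[-1,0,0,0,0,0,0]]]'; python3 -m pendant '[[[-1,0,0,0,0,0,0],[-1,0,0,0,0,0,0]]]' >/dev/null; python3 - <<'E'
from h import *
goto(.5286,-.4007,.0318,3)
S=snap('scene','s5.png')
cv2.imwrite('pics/m5.png',cv2.resize(np.hstack([S['image'][185:255,280:370,::-1],S['image'][225:295,105:195,::-1]]),None,fx=4,fy=4,interpolation=cv2.INTER_CUBIC))
E
```

```text
clock: 19.7
position: [0.5274, -0.403, 0.3354]
ee_rot: [1.0, 0.024, -0.001, -0.001]
force: [-0.6, 0.5, 0.0]
gripper_width: 0.0951
gripper_force: 0.0
t 19.95 tip [ 0.5293 -0.3996  0.147 ] yaw 3.1 w 0.095 F [0.7 0.3 0.6] q [-0.73  0.2   1.68  0.    1.26  0.79]
 shift units [-0.006  0.01   0.96 ]
 turn z units 0.001 deg 0.1
```

View pics/m5.png

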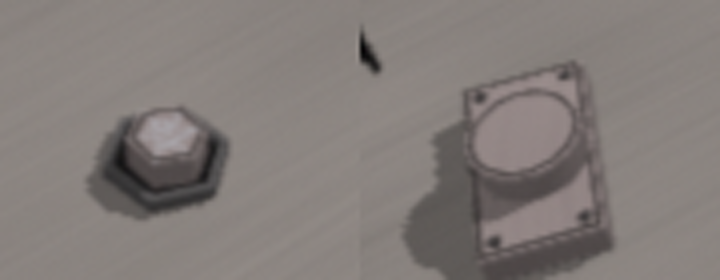

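The hex is flat inside its rim at composite (167,150), and the disc is ready at (522,132).

```bash
python3 -m pendant '[[[-1,-0.006,0.01,0.35,0,0,0],[-1,0,0,0.35,0,0,0],[-1,0,0,0.26,0,0,0],[-1,0,0,0,0,0,0],[-1,0,0,0,0,0,0],[-1,0,0,0,0,0,0],[-0.5,0,0,0,0,0,0],[1,0,0,0,0,0,0],[1,0,0,0,0,0,0],[1,0,0,0,0,0,0]]]' 25; python3 -m pendant '[[[1,0,0,0,0,0,0],[1,0,0,0,0,0,0],[1,0,0,0,0,0,0]]]'; python3 -c "
from h import *
goto(.474,-.1413,.13)"
```

```text
clock: 21.25
position: [0.5283, -0.4019, 0.2227]
ee_rot: [1.0, 0.026, -0.0, -0.0]
force: [-0.5, 1.4, 1.1]
gripper_width: 0.0602
gripper_force: 0.6
clock: 21.62
position: [0.5283, -0.4019, 0.2227]
ee_rot: [1.0, 0.026, -0.0, -0.0]
force: [0.3, 0.5, 0.9]
gripper_width: 0.0596
gripper_force: 25.0
t 21.62 tip [ 0.5283 -0.4019  0.0327] yaw 3.0 w 0.0596 F [0.3 0.5 0.9] q [-0.73  0.32  1.75  0.    1.08  0.79]
 shift units [-0.338 -2.193 -0.81 ]
```

```bash
python3 -m pendant '[[[1,0,0,-0.1,0,0,0],[1,0,0,-0.25,0,0,0],[1,0,0,-0.25,0,0,0],[1,-0.048,-0.313,0,0,0,0],[1,-0.048,-0.313,0,0,0,0],[1,-0.048,-0.313,0,0,0,0],[1,-0.048,-0.313,0,0,0,0],[1,-0.048,-0.313,0,0,0,0],[1,-0.048,-0.313,0,0,0,0],[1,-0.048,-0.313,0,0,0,0]]]'; python3 -m pendant '[[[1,0,0,0,0,0,0],[1,0,0,0,0,0,0],[1,0,0,0,0,0,0]]]'>/dev/null; python3 - <<'E'
from h import *
goto(.474,-.1413,.0167)
S=snap('scene','s6.png');T=snap('top','t6.png')
E
```

```text
clock: 22.88
position: [0.4739, -0.1404, 0.2954]
ee_rot: [1.0, 0.026, 0.0, 0.0]
force: [0.9, 0.7, -1.4]
gripper_width: 0.0594
gripper_force: 25.0
t 23.25 tip [ 0.4746 -0.1423  0.1051] yaw 3.0 w 0.0597 F [ 0.2 -0.3 -1.3] q [-0.4  -0.13  2.09 -0.    1.18  1.12]
 shift units [-0.005 -0.009  0.737]
```

```bash
python3 -m pendant '[[[1,-0.005,-0.009,0.3,0,0,0],[1,0,0,0.3,0,0,0],[1,0,0,0.137,0,0,0],[1,0,0,0,0,0,0],[1,0,0,0,0,0,0],[1,0,0,0,0,0,0],[1,0,0,0,0,0,0]]]'; python3 -m pendant '[[[1,0,0,0.009,0,0,0],[1,0,0,0,0,0,0]]]'|sed -n 2,4p;  python3 -m pendant '[[[1,0,0,0.006,0,0,0],[1,0,0,0,0,0,0]]]'|sed -n 2,4p; python3 -m pendant '[[[1,0,0,0.006,0,0,0],[1,0,0,0,0,0,0]]]'|sed -n 2,4p
```

```text
clock: 24.22
position: [0.4739, -0.1406, 0.2072]
ee_rot: [1.0, 0.026, 0.001, 0.0]
force: [0.0, 1.1, -2.1]
gripper_width: 0.0594
gripper_force: 25.0
position: [0.4735, -0.1404, 0.2052]
ee_rot: [1.0, 0.026, -0.0, -0.0]
force: [-0.1, -0.1, -1.9]
position: [0.4736, -0.1405, 0.2044]
ee_rot: [1.0, 0.026, -0.0, -0.0]
force: [0.0, 0.8, -1.8]
position: [0.4736, -0.1405, 0.2037]
ee_rot: [1.0, 0.026, -0.0, -0.0]
force: [0.0, 0.2, -1.9]
```

```bash
python3 -m pendant '[[[1,0,0,0.006,0,0,0],[1,0,0,0,0,0,0]]]'|sed -n 2,4p;  python3 -m pendant '[[[1,0,0,0.006,0,0,0],[1,0,0,0,0,0,0]]]'|sed -n 2,4p
```

```text
position: [0.4737, -0.1405, 0.2031]
ee_rot: [1.0, 0.026, 0.0, 0.0]
force: [0.3, 0.3, -1.8]
position: [0.4738, -0.1405, 0.2028]
ee_rot: [1.0, 0.026, 0.0, -0.0]
force: [-2.0, 0.7, 2.5]
```

Contact. I release the disc, lift, and look at it together with the long insert.

```bash
python3 -m pendant '[[[-0.3,0,0,-0.006,0,0,0],[-0.4,0,0,0,0,0,0],[-0.6,0,0,0,0,0,0],[-0.8,0,0,0,0,0,0],[-0.8,0,0,-0.1,0,0,0],[-1,0,0,-0.3,0,0,0],[-1,0,0,-0.4,0,0,0],[-1,0,0,-0.2,0,0,0],[-1,0,0,0,0,0,0],[-1,0,0,0,0,0,0]]]'; python3 - <<'E'
from h import *
S=snap('scene','s7.png');T=snap('top','t7.png')
f=lambda i,s:cv2.resize(i,None,fx=s,fy=s,interpolation=cv2.INTER_CUBIC)
cv2.imwrite('pics/m7.png',np.hstack([f(T['image'][187:247,416:476,::-1],7),f(S['image'][170:230,205:255,::-1],7)]))
goto(.527,-.403,.0125,-17)
E
```

```text
clock: 26.72
position: [0.4732, -0.1403, 0.3221]
ee_rot: [1.0, 0.026, -0.001, -0.0]
force: [-0.5, 0.2, -1.0]
gripper_width: 0.095
gripper_force: 0.0
t 26.82 tip [ 0.473  -0.1403  0.1312] yaw 3.0 w 0.095 F [-0.  -0.4 -0.8] q [-0.4  -0.16  2.07 -0.    1.23  1.12]
 shift units [0.337 2.211 0.985]
 turn z units 0.222 deg 20.0
```

View pics/m7.png

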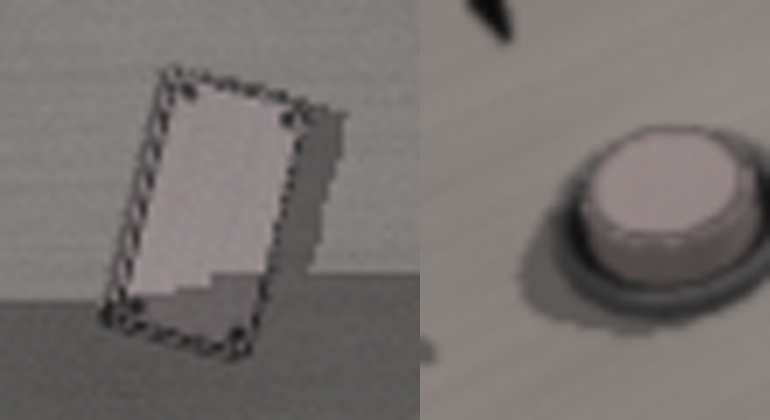

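The disc sits inside its rim at composite (675,200). The long insert has not moved: its holes are at (188,91), (289,118), (237,332) and (136,305), the same centre as before.

```bash
python3 -m pendant '[[[-1,0.048,0.316,0,0,0,0],[-1,0.048,0.316,0,0,0,0],[-1,0.048,0.316,0,0,0,0],[-1,0.048,0.316,0,0,0,0],[-1,0.048,0.316,0,0,0,0],[-1,0.048,0.316,0,0,0,0],[-1,0.048,0.316,0,0,0,0],[-1,0,0,0,0,0,0.074],[-1,0,0,0,0,0,0.074],[-1,0,0,0,0,0,0.074]]]' 45 >/dev/null; python3 -m pendant '[[[-1,0,0,0,0,0,0],[-1,0,0,0,0,0,0],[-1,0,0,0,0,0,0]]]'; python3 -c "
from h import *
goto(.5268,-.403,.0105,-17.1)"
```

```text
clock: 28.45
position: [0.5278, -0.4033, 0.3226]
ee_rot: [0.989, -0.147, -0.0, -0.0]
force: [0.4, -0.6, 0.5]
gripper_width: 0.095
gripper_force: 0.0
t 28.45 tip [ 0.5278 -0.4033  0.1326] yaw -16.9 w 0.095 F [ 0.4 -0.6  0.5] q [-0.73  0.22  1.69 -0.    1.24  1.13]
 shift units [-0.008 -0.     1.018]
 turn z units 0.002 deg 0.2
```

```bash
python3 -m pendant '[[[-1,-0.008,0,0.4,0,0,0],[-1,0,0,0.4,0,0,0],[-1,0,0,0.218,0,0,0],[-1,0,0,0,0,0,0],[-1,0,0,0,0,0,0],[-1,0,0,0,0,0,0],[-0.5,0,0,0,0,0,0],[1,0,0,0,0,0,0],[1,0,0,0,0,0,0],[1,0,0,0,0,0,0]]]'; python3 -m pendant '[[[1,0,0,0,0,0,0],[1,0,0,0,0,0,0],[1,0,0,0,0,0,0]]]'; python3 -c "
from h import *
goto(.52,.3974,.11,12.4)"
```

```text
clock: 29.7
position: [0.5269, -0.4031, 0.201]
ee_rot: [0.989, -0.148, -0.0, -0.0]
force: [-0.3, 1.1, 0.7]
gripper_width: 0.0651
gripper_force: 45.0
clock: 30.08
position: [0.5269, -0.4031, 0.201]
ee_rot: [0.989, -0.148, -0.0, -0.0]
force: [-0.0, 1.7, 2.2]
gripper_width: 0.0656
gripper_force: 45.0
t 30.07 tip [ 0.5269 -0.4031  0.011 ] yaw -17.0 w 0.0656 F [-0.   1.7  2.2] q [-0.73  0.35  1.75  0.    1.04  1.13]
 shift units [-2.003 -6.363 -0.823]
 turn z units -0.326 deg -29.4
```

```bash
python3 -m pendant '[[[1,0,0,-0.1,0,0,0],[1,0,0,-0.2,0,0,0],[1,0,0,-0.3,0,0,0],[1,0,0,-0.3,0,0,0],[1,-0.111,-0.3535,0,0,0,0],[1,-0.111,-0.3535,0,0,0,0],[1,-0.111,-0.3535,0,0,0,0],[1,-0.111,-0.3535,0,0,0,0],[1,-0.111,-0.3535,0,0,0,0],[1,-0.111,-0.3535,0,0,0,0]]]'; python3 -m pendant '[[[1,-0.111,-0.3535,0,0,0,0],[1,-0.111,-0.3535,0,0,0,0],[1,-0.111,-0.3535,0,0,0,0],[1,-0.111,-0.3535,0,0,0,0],[1,-0.111,-0.3535,0,0,0,0],[1,-0.111,-0.3535,0,0,0,0],[1,-0.111,-0.3535,0,0,0,0],[1,-0.111,-0.3535,0,0,0,0],[1,-0.111,-0.3535,0,0,0,0],[1,-0.111,-0.3535,0,0,0,0]]]';python3 -m pendant '[[[1,-0.111,-0.3535,0,0,0,0],[1,-0.111,-0.3535,0,0,0,0],[1,0,0,0,0,0,-0.082],[1,0,0,0,0,0,-0.082],[1,0,0,0,0,0,-0.082],[1,0,0,0,0,0,-0.08],[1,0,0,0,0,0,0],[1,0,0,0,0,0,0],[1,0,0,0,0,0,0]]]'; python3 - <<'E'
from h import *
goto(.52,.3974,.018,12.3)
S=snap('scene','s8.png'); crop(S,330,40,480,180,5,'m8.png')
E
```

```text
clock: 31.32
position: [0.5241, -0.135, 0.3084]
ee_rot: [0.989, -0.148, -0.0, 0.0]
force: [0.3, 0.6, -4.2]
gripper_width: 0.0656
gripper_force: 45.0
clock: 32.58
position: [0.5207, 0.3094, 0.3083]
ee_rot: [0.989, -0.148, -0.0, 0.0]
force: [1.1, 0.7, -4.5]
gripper_width: 0.0655
gripper_force: 45.0
clock: 33.7
position: [0.5204, 0.397, 0.3087]
ee_rot: [0.994, 0.107, -0.0, 0.0]
force: [0.4, 0.2, -3.8]
gripper_width: 0.0653
gripper_force: 45.0
t 33.7 tip [0.5204 0.397  0.1187] yaw 12.3 w 0.0653 F [ 0.4  0.2 -3.8] q [ 0.57  0.21  1.72 -0.    1.21  1.93]
 shift units [-0.003 -0.004  0.84 ]
 turn z units 0.0 deg 0.0
```

View pics/m8.png

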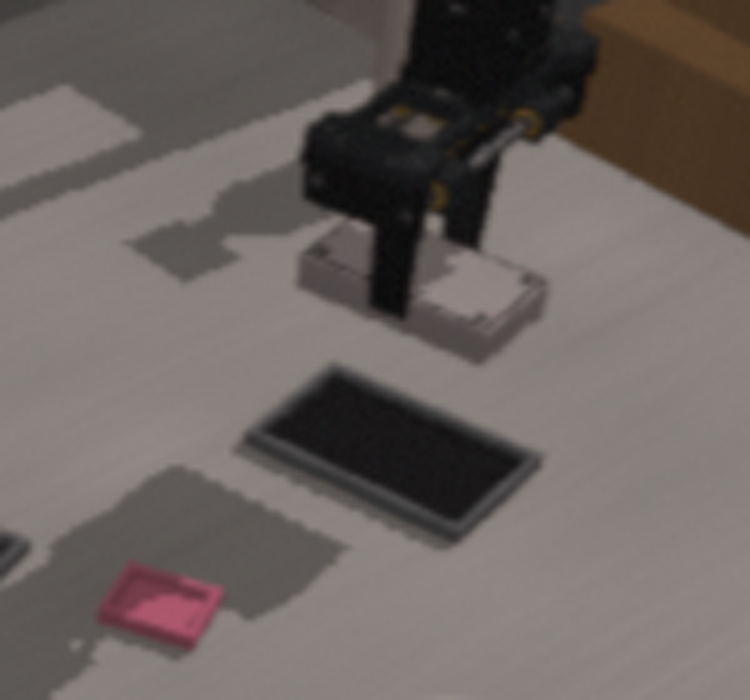

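The long insert hangs level at crop (420,290), lined up with its holder frame at (395,450).

```bash
python3 -m pendant '[[[1,-0.003,-0.004,0.3,0,0,0],[1,0,0,0.3,0,0,0],[1,0,0,0.2,0,0,0],[1,0,0,0.04,0,0,0],[1,0,0,0,0,0,0],[1,0,0,0,0,0,0],[1,0,0,0,0,0,0]]]'; python3 -m pendant '[[[1,0,0,0.01,0,0,0],[1,0,0,0,0,0,0]]]'|sed -n 2,4p;  python3 -m pendant '[[[1,0,0,0.007,0,0,0],[1,0,0,0,0,0,0]]]'|sed -n 2,4p; python3 -m pendant '[[[1,0,0,0.006,0,0,0],[1,0,0,0,0,0,0]]]'|sed -n 2,4p
```

```text
clock: 34.62
position: [0.5205, 0.3978, 0.2097]
ee_rot: [0.994, 0.108, 0.001, -0.001]
force: [0.3, -0.2, -3.8]
gripper_width: 0.0654
gripper_force: 45.0
position: [0.52, 0.3975, 0.207]
ee_rot: [0.994, 0.108, 0.0, -0.0]
force: [-0.7, 0.1, -4.2]
position: [0.52, 0.3975, 0.2059]
ee_rot: [0.994, 0.108, -0.0, 0.0]
force: [0.4, -0.9, -4.7]
position: [0.52, 0.3975, 0.2052]
ee_rot: [0.994, 0.108, -0.0, 0.0]
force: [0.0, -0.4, -5.2]
```

```bash
python3 -m pendant '[[[1,0,0,0.006,0,0,0],[1,0,0,0,0,0,0]]]'|sed -n 2,4p;  python3 -m pendant '[[[1,0,0,0.006,0,0,0],[1,0,0,0,0,0,0]]]'|sed -n 2,4p
```

```text
position: [0.5201, 0.3976, 0.205]
ee_rot: [0.994, 0.108, 0.0, -0.0]
force: [-1.9, -1.0, -1.8]
position: [0.5202, 0.3976, 0.205]
ee_rot: [0.994, 0.108, 0.0, -0.0]
force: [-3.9, -2.5, 5.1]
```

Seated. I release, retreat upward and swing clear, then check.

```bash
python3 -m pendant '[[[-0.4,0,0,-0.005,0,0,0],[-0.5,0,0,0,0,0,0],[-0.8,0,0,0,0,0,0],[-1,0,0,0,0,0,0],[-1,0,0,0,0,0,0],[-1,0,0,-0.1,0,0,0],[-1,0,0,-0.3,0,0,0],[-1,0,0,-0.4,0,0,0],[-1,0,0,-0.4,0,0,0],[-1,0,0,-0.4,0,0,0]]]'; python3 -m pendant '[[[-1,0,0.4,0,0,0,0],[-1,0,0.4,0,0,0,0],[-1,0,0.4,0,0,0,0],[-1,0,0.4,0,0,0,0],[-1,0,0.4,0,0,0,0],[-1,0,0.4,0,0,0,0],[-1,0,0.4,0,0,0,0],[-1,0,0.4,0,0,0,0],[-1,0,0,0,0,0,0],[-1,0,0,0,0,0,0]]]'; python3 - <<'E'
from h import *
T=snap('top','t9.png'); S=snap('scene','s9.png')
f=lambda i,s:cv2.resize(i,None,fx=s,fy=s,interpolation=cv2.INTER_CUBIC)
a=f(T['image'][110:270,160:420,::-1],3)[:, :780]; b=f(S['image'][95:245,190:450,::-1],3)[:120*3-240+0] if 0 else f(S['image'][110:230,210:450,::-1],2)
a=f(T['image'][130:265,165:405,::-1],2.5); b=f(S['image'][110:215,210:450,::-1],2.5)
cv2.imwrite('pics/m9.png',np.vstack([a,b])[:600])
E
```

```text
clock: 37.12
position: [0.5198, 0.3974, 0.3992]
ee_rot: [0.994, 0.108, 0.001, -0.0]
force: [-0.2, -0.7, -0.8]
gripper_width: 0.0951
gripper_force: 0.0
clock: 38.38
position: [0.6021, 0.0226, 0.3971]
ee_rot: [0.994, 0.108, 0.0, -0.0]
force: [-0.3, -0.8, -0.3]
gripper_width: 0.095
gripper_force: 0.0
```

View pics/m9.png

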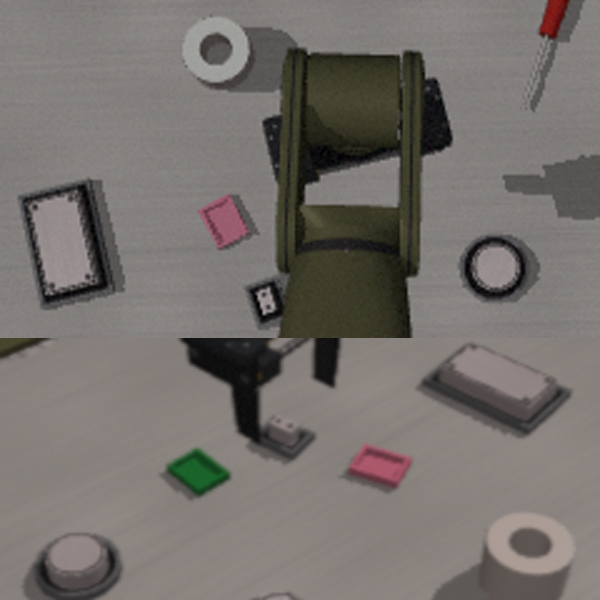

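The composite shows the long (65,240), small (265,300) and round (495,267) inserts each flat inside its own frame, and the hex was checked in place earlier. The film roll and screwdriver are untouched and the gripper is empty and high, so I hand in.

```bash
python3 -c "
from h import *
print(env.close_job())"
```

```text
the job is handed in; nothing more can be done
None
```

All four inserts were taken from the stack top down and set flat in their matching holders, the film roll, screwdriver and look-alikes were left alone, and the job was handed in at about 38 s.

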